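# File the last slide and latch the sealed case

## Task

Stand the waiting oak-framed slide fully down in the empty slot at the latch end of the open slide case. Then swing the case's lid over and press it down against its rubber seal until the spring latch catches and the lid stays down by itself. Never push on the lid with more than 30 newtons, and do not move or tip the things lying about.

Things in the scene. Friction and masses are not known exactly. Their poses are not given: they have to be found in the camera images.
- slide_center (a point): centre of the waiting framed slide: oak frame with dark glass, 82 x 82 mm, 10 mm thick, about 0.12 kg, standing on edge in the slotted rest. Its x axis is across the thickness, y level along its width, z up; its top edge is 41 mm above this point.
- rest: fixed slotted oak rest that holds the waiting slide, 80 x 110 mm, 26 mm high; origin under its centre. Its slot is 14 mm wide and 16 mm deep, so the upper 66 mm of the slide are free.
- slot (a point): middle of the floor of the case's empty slot, 14 mm above the counter. It runs along this point's y axis, 104 mm long, and is 15 mm wide along x between ribs 18 mm high. A slide filed there has its centre 41 mm above this point. x points level from the case's latch side to its hinge side, z up. The hinge line is 130 mm from here along +x.
- case: fixed oak slide case, 170 x 120 mm, origin under its centre; x axis from latch wall to hinge wall. Walls 60 mm high; the black rubber seal stands 17 mm above the latch wall, so a seated slide stands 19 mm above the seal. Two slides are already filed 80 and 105 mm from the empty slot towards the hinge. A steel latch housing sticks out 37 mm from the middle of the latch wall.
- bolt (a joint): retraction, m, of the spring bolt in the steel latch housing: 0 = fully out. The striker bar under the lid's front edge pushes it back up to 6 mm as it rides down the bolt's bevel; when the bar has passed, the bolt snaps out over it, back to 0, and holds the lid. If the lid is let go with the bolt still pushed back, it is not latched.
- lid_hinge (a point): middle of the lid's hinge line, 60 mm above the counter at the case's far wall; the lid turns about this point's y axis. The frame turns with the lid: x points from the lid's free front edge to the hinge, z out through the lid's top.
- press_plate (a point): middle of the polished, slippery brass plate (50 x 80 mm, 1 mm proud) on the outside of the lid's flat top near its free front edge: the place to push. In the lid's frame it lies 140 mm from the hinge line towards the front and 51 mm above the rim plane; z points out of the outer face. The lid is an oak hood 170 mm deep (x), 120 wide, 50 high, 0.2 kg.
- lid (a joint): lid angle, rad: 0 = rim level with the case walls, grows as it opens; starts at 1.40 to 1.56. The hinge holds it above 1.1; lower it may sink by itself. It meets the seal at 0.104. The seal gives 0.7 N/mm. The catch, set by hand, lies unknown in -0.01 to 0.087; getting there takes 4 to 16 N on the plate, easing a little just before it; 1.5 mm below it is a hard stop where the force climbs steeply.
- chimney_cap: dented copper chimney cap, 80 mm across, 67 mm high, standing loose; origin under its centre. Leave alone.
- lamp_knob: ribbed brown bakelite lamp knob, 48 mm across, 28 mm high, loose; origin under its centre. Leave alone.
- condenser_lens: frosted condenser lens in a brass ring, 68 mm across, 24 mm high, loose; origin under its centre. Leave alone.
- flat_slide: another oak-framed slide lying flat on the counter, 82 x 82 x 10 mm, loose; origin under its centre. Leave alone.
There are look-alikes about, which are no part of the job. Of the things like the case, leave any that is purple or white; of the rest the larger one is meant.

How it is judged:
By the outcome, as a careful person would: the job done as asked, in the order asked, and still so for the second after the job is handed in, with the robot touching nothing.
It also fails if it takes over 64 s, if anything falls off the work surface, if the arm or the gripper's body presses on something with over 40 N, if the wrist force passes 120 N, or if a joint passes its speed limit or range.

## Robot

A 6-joint arm with a two-finger parallel gripper is mounted at the origin on the work surface. World frame = base frame: x ahead of the robot, y to its left, z up, the work surface at z = 0. Lengths are in m, angles in rad, forces in N, time in s.
With the tool pointing down it reaches from about 0.375 to 0.975 m from the base axis. Payload 3.8 kg.
Tool frame: the origin (TCP) lies at the very end of the fingers, on their centre line; the grasp point (between the pads) lies 19 mm behind it (arm.grip_point_offset is the distance from the TCP to the grasp point, in m); z points along the fingers, x is the direction in which the jaws open and shut, and the axes are right-handed (so a half turn about z gives the same grasp; the last joint's range is limited). The gripper opens to 85 mm and grips with 20 to 120 N. Pads are 22 mm wide; open, the fingers measure 114 mm over their backs; the gripper's body (76 mm by 85 mm) begins 54 mm behind the grasp point. The pads swing forward as they close: fully open they stand 13 mm farther back than shut.
Start: joints at [-1.292, 0.264, 1.604, -0, 1.274, -0.037], TCP at [0.21, -0.642, 0.231] pointing down, gripper open.
Joint ranges: [-2.63, 2.63], [-0.94, 2.18], [0.31, 2.57], [-1.31, 4.45], [0, 2.66], [-2.55, 2.55]. Speed limits (rad/s): [2.57, 2.57, 3.14, 3.14, 3.14, 3.14].

## Interface

Orientations are given as a unit quaternion [x, y, z, w].
In Python, from rig import arm, cams, workorder gives the robot as it stands.
- The arm moves only by the shell command python3 -m crank 'ROWS' [FORCE]. ROWS is text: rows parted by semicolons, each of 7 numbers parted by spaces: the shift along the world's x, y, z in units of 30 mm (1.0 is 30 mm), then the turn, a rotation vector about the world's x, y, z in units of 6 degrees (1.0 is 6 degrees), then the finger opening in mm, from 0 to 85.4. In form: tx ty tz rx ry rz grip; .... A call has 1 to 12 rows; each row is the pose to reach, as a shift and turn from the pose commanded when the call began; what a row does not reach only later rows make up. A row lasts 1/12 s, in which the tool goes at most 41.7 mm and 7.16 degrees, less where a joint would pass 70% of its speed; a pose out of reach is approached as far as the arm can. A call with a gripper value outside its range is refused whole. The fingers move at their own pace and stop on an object; FORCE is the grip in N (left out, the last holds). Time passes only in rows, so rows that repeat a pose let the fingers close. It gives the time, the measured TCP pose, the force and the opening at its end, in the units of the state.
- arm.observe(): the state, without advancing time (a new reading comes with each control period).
- cams.read_camera(name): name is "scene" or "top" or "wrist"; returns the picture (480x640x3 uint8, red, green, blue); there is no depth.
- cams.get_calibration(name): a dict with "fx", "fy", "cx", "cy" (pixels), "dist_coeffs" ([k1, k2, p1, p2, k3] as OpenCV has them; the pictures are not rectified), "cam_to_world" (4x4, takes a point from camera to world coordinates); the wrist camera has in their place "hand_eye" (4x4, takes a point from camera to tool coordinates, whose origin is the TCP and whose axes are the tool frame's). Camera axes: x right, y down, z forward; pixel columns grow to the right and rows downward; lengths in m; the calibration is good to about 2 mm. A picture is of the moment at which its call begins: read the wrist's pose just before it. get_calibration takes no time and is no camera call.
- workorder.sign_off(): hands the job in, once; it reports no verdict.
The state is a dict: "t": time; "joint_pos": joint angles; "joint_velocities": joint speeds; "joint_efforts": joint torques, N m; "ee_pos": TCP position; "tool_rot": TCP orientation; "wrist_force": force on the tool from outside, world axes, zero at the start; "ft_torque": the same for the moment, N m; "opening": finger opening in m.
Only numpy, scipy, OpenCV 4.12 (cv2) and the standard library are available. Lean on these libraries where they do the work, as an engineer would, in place of code of your own. Each camera call takes 0.05 s, during which the arm holds its last target.

## Working session

There is one attempt and no reset: what is moved stays moved. The work goes in short steps, Python scripts to look and compute and a shell command to move; the robot and the scene stay as the last step left them, time stands still between calls to the robot, and variables do not carry over. Pictures are saved under pics/ and viewed, and the job is handed in when it is done.

```bash
ls; mkdir -p pics
python3 - <<'E'
from rig import arm,cams,workorder
import cv2
o=arm.observe();print(o)
for n in ("scene","top"):
    im=cams.read_camera(n);cv2.imwrite(f"pics/{n}0.png",im[:,:,::-1])
    c=cams.get_calibration(n);print(n,c)
print(cams.get_calibration("wrist"),arm.grip_point_offset)
E
```

```text
pics
{'t': 0.0, 'joint_pos': array([-1.29193008e+00,  2.64729390e-01,  1.60537895e+00, -1.72852498e-05,
        1.27371404e+00, -3.68993089e-02]), 'joint_velocities': array([-7.03743935e-05,  1.23170141e-03,  8.48887373e-04, -6.76361564e-04,
        1.12313143e-03, -7.08935866e-05]), 'joint_efforts': array([-4.09441454e-04, -5.15105009e+01, -3.67319226e+01, -1.93283945e-04,
        1.28735075e-02, -3.60980451e-06]), 'ee_pos': array([ 0.2094073 , -0.64091948,  0.22997538]), 'tool_rot': array([ 8.09489797e-01, -5.87132886e-01, -8.82798425e-04, -6.80917099e-04]), 'wrist_force': array([ 0.58971855, -0.63355439,  0.01015629]), 'ft_torque': array([-0.01012181, -0.04179844, -0.01264237]), 'opening': 0.0856498529317316}
scene {'fx': 456.5339458596612, 'fy': 456.5339458596612, 'cx': 324.475487772485, 'cy': 242.52047047949935, 'dist_coeffs': array([-0.09092078,  0.        ,  0.        ,  0.        ,  0.        ]), 'cam_to_world': array([[ 0.59465553,  0.41325829, -0.68963932,  1.11834459],
       [ 0.80397958, -0.30702427,  0.50926705, -0.4618415 ],
       [-0.00127718, -0.8572944 , -0.5148249
[... 379 characters left out ...]
 ,  0.01248104, -0.03007083],
       [-0.01504878, -0.08972915, -0.99585251,  1.00505276],
       [ 0.        ,  0.        ,  0.        ,  1.        ]])}
{'fx': 358.9630376479137, 'fy': 358.9630376479137, 'cx': 319.5124453789469, 'cy': 239.30711339061918, 'dist_coeffs': array([0.01665759, 0.        , 0.        , 0.        , 0.        ]), 'hand_eye': array([[ 9.99999005e-01,  1.21098175e-03, -7.24066819e-04,
         1.29771508e-04],
       [-9.38431603e-04,  9.54066279e-01,  2.99594150e-01,
        -7.67320441e-02],
       [ 1.05361078e-03, -2.99593172e-01,  9.54066466e-01,
        -1.42572357e-01],
       [ 0.00000000e+00,  0.00000000e+00,  0.00000000e+00,
         1.00000000e+00]])} 0.0187
```

View pics/scene0.png

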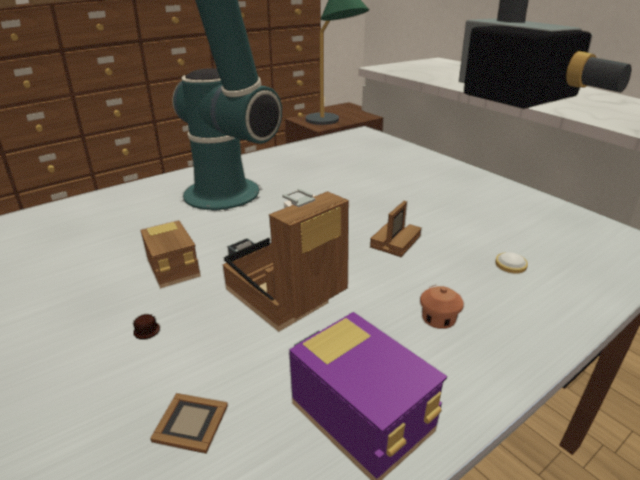

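View pics/top0.png

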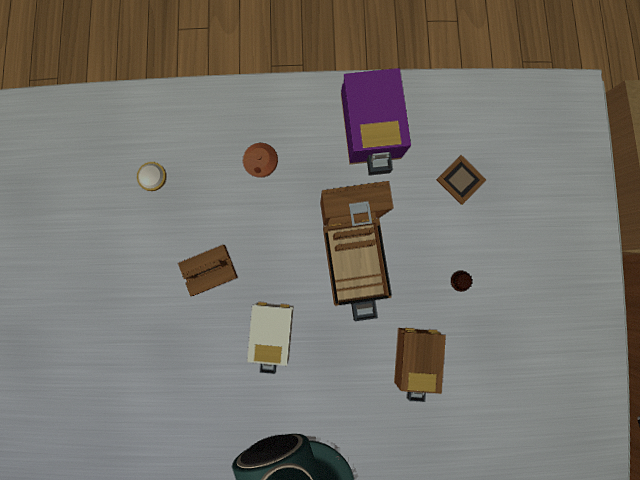

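The top view shows the things that could be the case:
- Purple, at (376,115): excluded by colour.
- White, at (270,335): excluded by colour.
- Small closed oak, at (420,360).
- Larger open oak, at (358,250), with the empty slot. It is neither purple nor white and is the larger of the rest, so it is the one meant.

The waiting slide stands in the rest at (208,268). Next I'll enlarge these.

```bash
cat > h.py <<'E'
from rig import arm,cams,workorder
import cv2,numpy as np
from scipy.spatial.transform import Rotation as R
def calib(n,pose=None):
    c=cams.get_calibration(n)
    K=np.array([[c['fx'],0,c['cx']],[0,c['fy'],c['cy']],[0,0,1]]);d=np.array(c['dist_coeffs'])
    if n=='wrist':
        T=np.eye(4);T[:3,:3]=R.from_quat(pose[1]).as_matrix();T[:3,3]=pose[0];T=T@c['hand_eye']
    else:T=c['cam_to_world']
    return K,d,np.array(T)
def proj(P,cal):
    K,d,T=cal;Ti=np.linalg.inv(T);P=np.atleast_2d(np.asarray(P,float))
    r,_=cv2.Rodrigues(Ti[:3,:3]);return cv2.projectPoints(P,r,Ti[:3,3],K,d)[0].reshape(-1,2)
def back(uv,z,cal):
    K,d,T=cal;uv=np.asarray(uv,float).reshape(-1,1,2)
    n=cv2.undistortPoints(uv,K,d).reshape(-1,2);r=np.c_[n,np.ones(len(n))]@T[:3,:3].T
    s=(np.broadcast_to(z,len(n))-T[2,3])/r[:,2];return T[:3,3]+s[:,None]*r
def crop(im,x0,y0,x1,y1,s,name):
    c=cv2.resize(im[y0:y1,x0:x1],None,fx=s,fy=s,interpolation=cv2.INTER_CUBIC);cv2.imwrite(name,c)
E
python3 - <<'E'
from h import *
t=cv2.imread('pics/top0.png');s=cv2.imread('pics/scene0.png')
crop(t,310,170,410,330,3.75,'pics/c1.png')
crop(t,165,230,255,310,7,'pics/c2.png')
crop(s,210,180,430,340,3.6,'pics/c3.png')
E
```

```text
(no output)
```

View pics/c1.png

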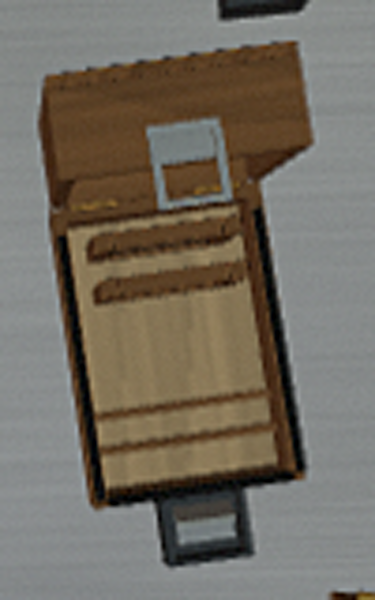

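View pics/c2.png

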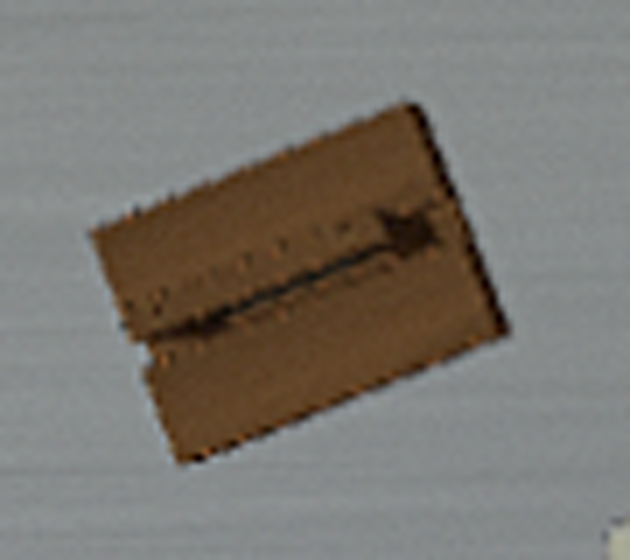

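View pics/c3.png

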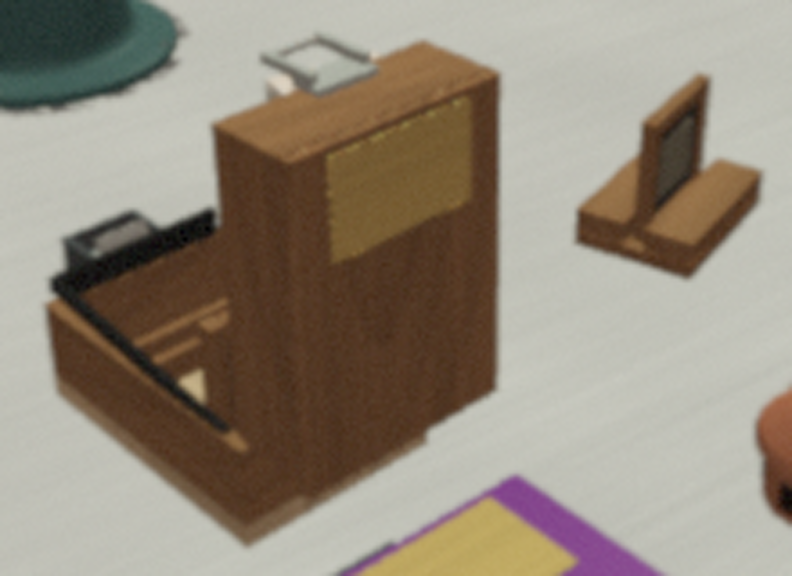

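Run:
```python
from h import *
c=calib('top')
f=lambda p,o,s:np.array(p,float)/s-0.5+0.5/s+o
ribs=f([(100,416),(268,393),(103,449),(272,428)],np.array([310,170]),3.75)
P=back(ribs,.032,c);print(np.round(P,4))
m=P.mean(0);d=(P[0]+P[2]-P[1]-P[3])/2;print('slot',m,'yaw of y axis',np.degrees(np.arctan2(d[1],d[0])), np.linalg.norm(d))
wl=f([(95,507),(302,480)],np.array([310,170]),3.75);print('latch wall top',back(wl,.077,c))
r=f([(92,232),(415,102),(510,332),(180,465)],np.array([165,230]),7.)
Q=back(r,[.026,.026,.026,.026],c);print('rest',np.round(Q,4),Q.mean(0),[np.linalg.norm(Q[i]-Q[i-1]) for i in range(4)])
sl=f([(165,335),(405,235)],np.array([165,230]),7.);S=back(sl,.092,c);print('slide top',S, S.mean(0),np.linalg.norm(S[0]-S[1]))
d=Q[1]-Q[0];print(np.degrees(np.arctan2(d[1],d[0])))
```

```text
[[ 0.4569 -0.0793  0.032 ]
 [ 0.4672 -0.1768  0.032 ]
 [ 0.4379 -0.0804  0.032 ]
 [ 0.447  -0.1784  0.032 ]]
slot [ 0.45227081 -0.12872067  0.032     ] yaw of y axis 95.68489312892628 0.09825270844120824
latch wall top [[ 0.4080103  -0.07265897  0.077     ]
 [ 0.41928416 -0.1869284   0.077     ]]
rest [[0.505  0.269  0.026 ]
 [0.5433 0.1654 0.026 ]
 [0.4704 0.1363 0.026 ]
 [0.4313 0.2414 0.026 ]] [0.48749899 0.20304573 0.026     ] [np.float64(0.07876931145179858), np.float64(0.11054434144395982), np.float64(0.07852015033232648), np.float64(0.11215234936244536)]
slide top [[0.47216774 0.22723125 0.092     ]
 [0.49968396 0.1556314  0.092     ]] [0.48592585 0.19143132 0.092     ] 0.07670515266029683
-69.72749398073643
```

The top view gives:
- **Slot:** about (0.452, -0.129), case yaw about 5.7°. The ribs are 20 mm centre to centre, which matches 15 mm plus the rib thickness.
- **Rest:** (0.487, 0.203), yaw about 20°. It measures 79 x 111 mm against 80 x 110 given.

Next I move to an overlook of the case.

```bash
python3 -m crank '0.2 0.6 0.6 0 0 0.5 85; 0.6 1.7 1.2 0 0 1.4 85; 1.0 2.9 1.8 0 0 2.4 85; 1.4 4.1 2.4 0 0 3.4 85; 1.8 5.3 2.4 0 0 4.4 85; 2.2 6.5 2.4 0 0 5.4 85; 2.6 7.7 2.4 0 0 6.4 85; 3.0 8.9 2.4 0 0 7.4 85; 3.4 10.1 2.4 0 0 8.4 85; 3.8 11.3 2.4 0 0 9.4 85; 4.2 12.5 2.4 0 0 10.4 85; 4.6 13.7 2.4 0 0 11.3 85' && python3 -m crank '0.5 1.2 0 0 0 0.8 85; 1.0 2.4 0 0 0 1.6 85; 1.5 3.6 0 0 0 1.6 85; 1.7 4.3 0 0 0 1.6 85; 1.7 4.3 0 0 0 1.6 85;1.7 4.3 0 0 0 1.6 85'
python3 - <<'E'
from h import *
o=arm.observe();im=cams.read_camera('wrist')
cv2.imwrite('pics/w1.png',im[:,:,::-1]);np.savez('w1.npz',p=o['ee_pos'],q=o['tool_rot']);print(o['ee_pos'],o['tool_rot'],o['joint_velocities'])
E
```

```text
t: 1.1
ee_pos: [0.3475, -0.2287, 0.3029]
tool_rot: [0.999, -0.034, -0.0, -0.0]
wrist_force: [1.0, 0.3, -0.8]
opening: 0.085
t: 1.6
ee_pos: [0.3985, -0.1007, 0.3029]
tool_rot: [0.999, 0.05, -0.0, 0.0]
wrist_force: [-0.1, 0.4, -0.5]
opening: 0.0854
[ 0.39851747 -0.100677    0.30289434] [ 9.98766672e-01  4.96482910e-02 -4.08922267e-04  1.22349844e-04] [-0.04556515  0.00152232 -0.00229913 -0.01051501  0.00093375 -0.00493831]
```

View pics/w1.png

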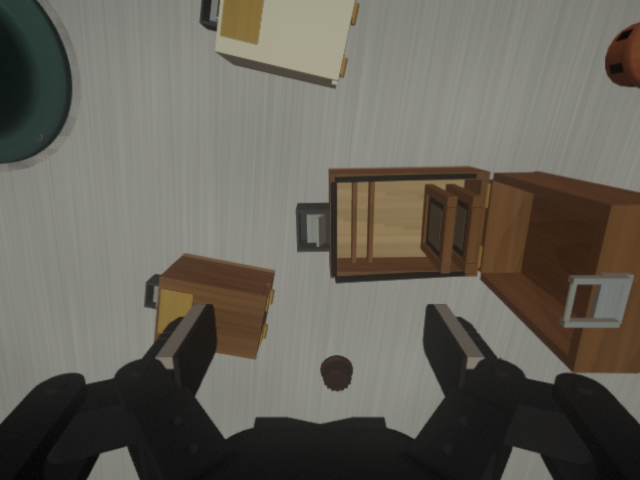

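Run:
```python
from h import *
t=cv2.imread('pics/w1.png')
crop(t,290,155,500,295,3.8,'pics/c4.png')
```

```text
(no output)
```

View pics/c4.png

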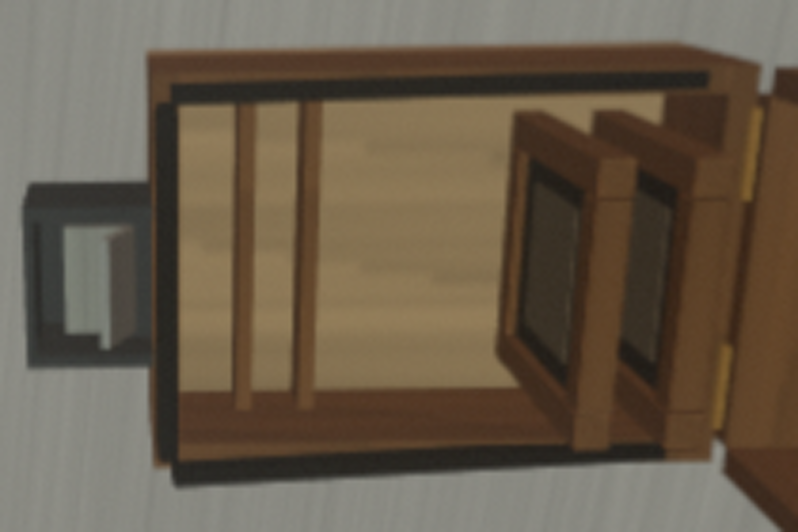

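```bash
cat > ov.py <<'E'
from h import *
import sys
def case_lines(x,y,yaw):
    Rz=R.from_euler('z',yaw,degrees=True).as_matrix()
    L=[]
    def seg(a,b):L.append((Rz@np.array(a)+[x,y,0],Rz@np.array(b)+[x,y,0]))
    for s in (-1,1):
        for e in (7.5,12.5):
            seg((s*e/1e3,-.052,.032),(s*e/1e3,.052,.032))
    X0,X1=-.040,.130
    for z in (.0,.06):
        c=[(X0,-.06,z),(X1,-.06,z),(X1,.06,z),(X0,.06,z)]
        for i in range(4):seg(c[i-1],c[i])
    return L
def draw(img,cal,L,o,s,col):
    for a,b in L:
        p=(proj([a,b],cal)-o+.5)*s
        cv2.line(img,tuple(int(v) for v in p[0].round()),tuple(int(v) for v in p[1].round()),col,1,cv2.LINE_AA)
E
python3 - <<'E'
from ov import *
w=np.load('w1.npz');cal=calib('wrist',(w['p'],w['q']))
t=cv2.imread('pics/c4.png');draw(t,cal,case_lines(.4523,-.1287,5.7),np.array([290,155]),3.8,(0,255,0));cv2.imwrite('pics/c5.png',t)
t=cv2.imread('pics/c1.png');draw(t,calib('top'),case_lines(.4523,-.1287,5.7),np.array([310,170]),3.75,(0,255,0));cv2.imwrite('pics/c6.png',t)
E
```

```text
(no output)
```

View pics/c5.png

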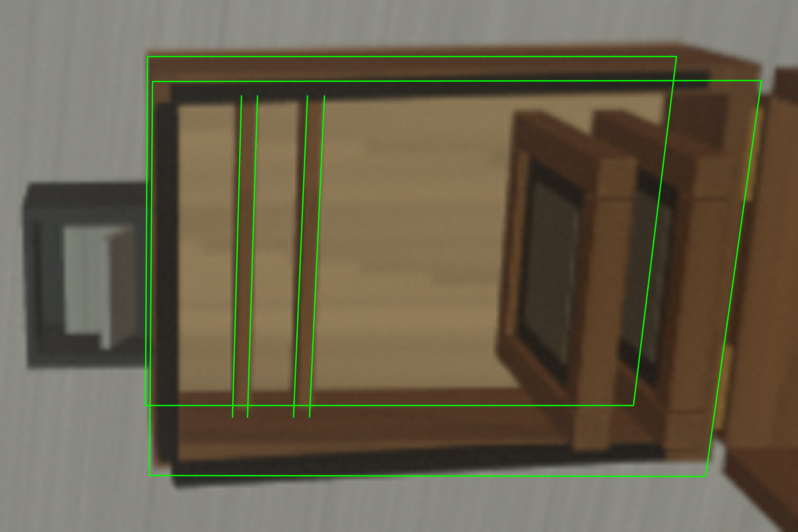

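View pics/c6.png

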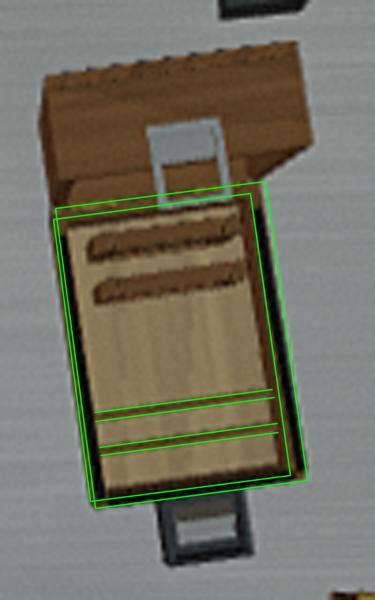

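Run:
```python
from h import *
t=cv2.imread('pics/w1.png')
a=cv2.resize(t[172:212,325:405],None,fx=9,fy=9,interpolation=cv2.INTER_CUBIC)
b=cv2.resize(t[245:285,325:405],None,fx=9,fy=9,interpolation=cv2.INTER_CUBIC)
cv2.imwrite('pics/c7.png',np.clip(np.vstack([a[:290],b[:300]]).astype(float)*1.4,0,255).astype(np.uint8))
```

```text
(no output)
```

View pics/c7.png

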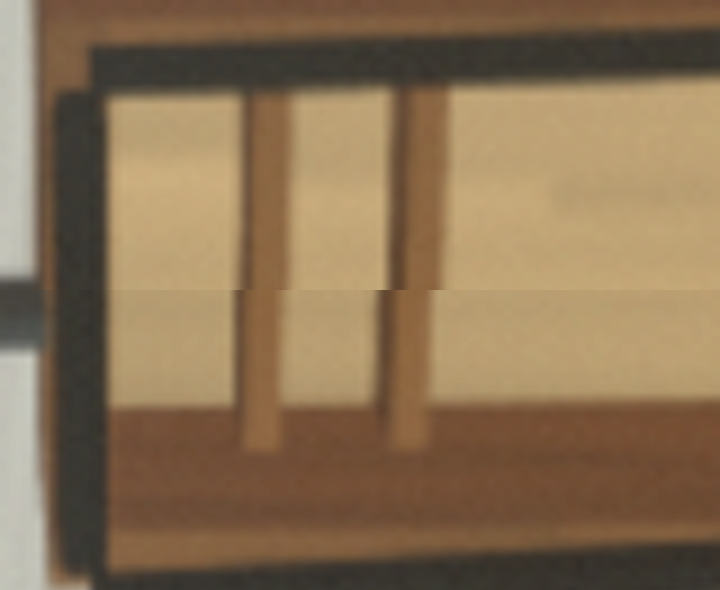

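Run:
```python
from h import *
w=np.load('w1.npz');cal=calib('wrist',(w['p'],w['q']))
P=back(np.array([(354.1,263),(370.3,263),(354.9,183.1),(372.5,183.1)])-.44,.032,cal);print(P)
d=P[2]-P[0];e=P[3]-P[1];print(np.degrees(np.arctan2(d[1],d[0])),np.degrees(np.arctan2(e[1],e[0])))
yaw=np.degrees(np.arctan2(*(d+e)[1::-1]))-90;print('yaw',yaw)
ux=np.array([np.cos(np.radians(yaw)),np.sin(np.radians(yaw))]);uy=np.array([-ux[1],ux[0]])
print('slot',(P[0]+P[1])[:2]/2+.052*uy, np.linalg.norm(P[0]-P[1]))
print('latch corner',back(np.array([(330.6,277.8)])-.44,.06,cal),'pred', (P[0]+P[1])[:2]/2+.052*uy-.04*ux-.06*uy)
```

```text
[[ 0.44870916 -0.17910105  0.032     ]
 [ 0.46855211 -0.17709642  0.032     ]
 [ 0.43698963 -0.08151612  0.032     ]
 [ 0.45710857 -0.07950381  0.032     ]]
96.84818004651413 96.68786615740822
yaw 6.768033254361455
slot [ 0.45250244 -0.1264611 ] 0.019943953351984716
latch corner [[ 0.41995739 -0.18964655  0.06      ]] pred [ 0.41985218 -0.19075698]
```

Slot confirmed by the wrist camera at (0.4525, -0.1262), yaw 6.7°; the top view agrees within 2.5 mm. Next I go above the waiting slide.

```bash
python3 -m crank '0.1 0.6 0 0 0 0.2 85; 0.4 1.6 0 0 0 0.5 85; 0.7 2.7 0 0 0 0.8 85; 1.0 3.8 0 0 0 1.1 85; 1.3 4.9 -0.2 0 0 1.4 85; 1.7 6.0 -0.4 0 0 1.7 85; 2.1 7.1 -0.7 0 0 2.0 85; 2.5 8.2 -1.0 0 0 2.2 85; 2.8 9.2 -1.4 0 0 2.4 85; 2.95 9.8 -1.7 0 0 2.4 85; 2.95 9.8 -1.7 0 0 2.4 85; 2.95 9.8 -1.7 0 0 2.4 85'
python3 - <<'E'
from h import *
o=arm.observe();im=cams.read_camera('wrist')
cv2.imwrite('pics/w2.png',im[:,:,::-1]);np.savez('w2.npz',p=o['ee_pos'],q=o['tool_rot']);print(o['ee_pos'],o['tool_rot'])
crop(im[:,:,::-1],220,130,420,280,4,'pics/c8.png')
E
```

```text
t: 2.65
ee_pos: [0.4871, 0.1912, 0.251]
tool_rot: [0.985, 0.173, -0.001, 0.001]
wrist_force: [-0.1, -0.1, 0.9]
opening: 0.0852
[0.48707981 0.19124873 0.25101799] [ 9.84982500e-01  1.72647041e-01 -1.43138242e-03  6.52654664e-04]
```

View pics/w2.png

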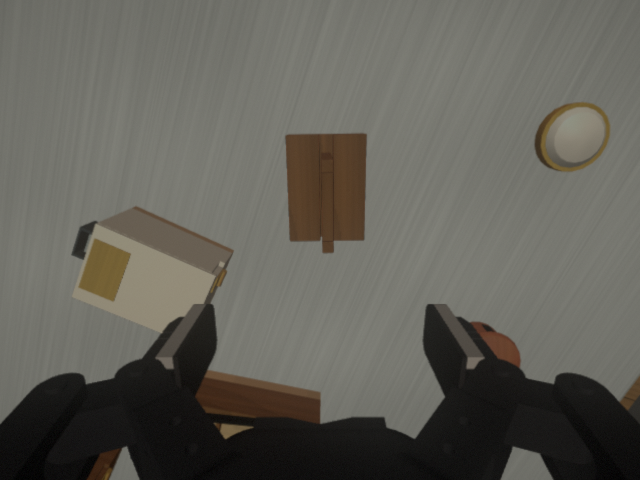

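View pics/c8.png

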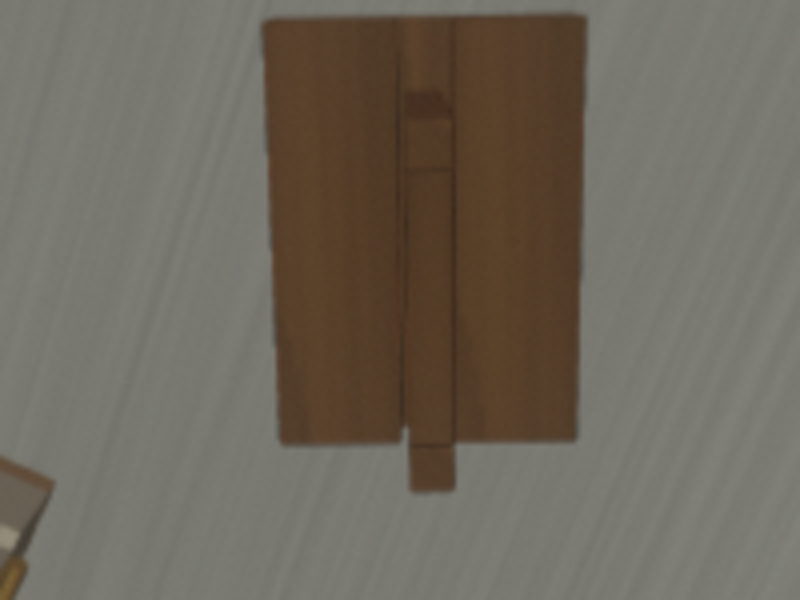

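Run:
```python
from h import *
w=np.load('w2.npz');cal=calib('wrist',(w['p'],w['q']))
f=lambda p:np.array(p,float)/4-.5+.125+[220,130]
P=back(f([(428,118),(432,491)]),.092,cal);d=P[0]-P[1];print(P,P.mean(0),np.linalg.norm(d),np.degrees(np.arctan2(d[1],d[0]))-90)
Q=back(f([(264,20),(585,14),(577,440),(280,444)]),.026,cal);print(Q,Q.mean(0),[np.linalg.norm(Q[i]-Q[i-1]) for i in range(4)])
d=Q[0]+Q[1]-Q[2]-Q[3];print(np.degrees(np.arctan2(d[1],d[0]))-90)
print(R.from_quat(w['q']).as_matrix())
print('TCP proj',proj([w['p'],[*w['p'][:2],.092]],cal))
```

```text
[[0.47495247 0.24113    0.092     ]
 [0.50397151 0.16517136 0.092     ]] [0.48946199 0.20315068 0.092     ] 0.08131309472591274 20.9087231469355
[[0.43193946 0.24453487 0.026     ]
 [0.50546142 0.27269178 0.026     ]
 [0.54481588 0.17053389 0.026     ]
 [0.47027681 0.1422362  0.026     ]] [0.48812339 0.20749918 0.026     ] [np.float64(0.10924637499728379), np.float64(0.07872922020869377), np.float64(0.10947606554795225), np.float64(0.07972974261268412)]
20.806381574123947
[[ 9.40381901e-01  3.40110497e-01 -2.59441547e-03]
 [ 3.40106760e-01 -9.40385146e-01 -1.77995472e-03]
 [-3.04513106e-03  7.91458966e-04 -9.99995050e-01]]
TCP proj [[319.22734866 308.14424571]
 [319.78821142 219.38063105]]
```

The slide's top edge runs from crop (428,118) to (432,491), which is 81.3 mm against 82 given, so the height is right. Its centre is (0.4895, 0.203), yaw 20.9°. I descend with the jaws at about 45 mm and grip.

```bash
python3 -m crank '0.03 0.2 -0.5 0 0 0.15 45; 0.07 0.38 -1.5 0 0 0.15 45; 0.07 0.38 -2.6 0 0 0.15 45; 0.07 0.38 -3.7 0 0 0.15 45; 0.07 0.38 -4.7 0 0 0.15 45; 0.07 0.38 -5.5 0 0 0.15 45; 0.07 0.38 -6.0 0 0 0.15 45; 0.07 0.38 -6.35 0 0 0.15 45; 0.07 0.38 -6.35 0 0 0.15 45' 45 && python3 -m crank '0 0 0 0 0 0 4; 0 0 0 0 0 0 4; 0 0 0 0 0 0 4; 0 0 0 0 0 0 4; 0 0 0 0 0 0 4; 0 0 0 0 0 0 4' 45
```

```text
t: 3.45
ee_pos: [0.4881, 0.2016, 0.0601]
tool_rot: [0.984, 0.179, -0.002, 0.0]
wrist_force: [-0.0, -0.3, -0.2]
opening: 0.0447
t: 3.95
ee_pos: [0.4909, 0.2041, 0.0637]
tool_rot: [0.984, 0.181, 0.002, -0.0]
wrist_force: [-0.1, -1.5, 6.2]
opening: 0.0094
```

Run:
```python
from h import *
o=arm.observe();print(o['t'],o['ee_pos'],o['wrist_force'],o['ft_torque'],o['opening'],o['joint_velocities'])
im=cams.read_camera('wrist');cv2.imwrite('pics/w3.png',im[:,:,::-1])
```

```text
3.95 [0.49090051 0.20412495 0.06374357] [-0.06528398 -1.45784408  6.1615399 ] [-0.25650955  0.00945445 -0.00792258] 0.009408140312525426 [ 0.00083114 -0.00115589  0.00054711 -0.00205909  0.00201315  0.00089489]
```

View pics/w3.png

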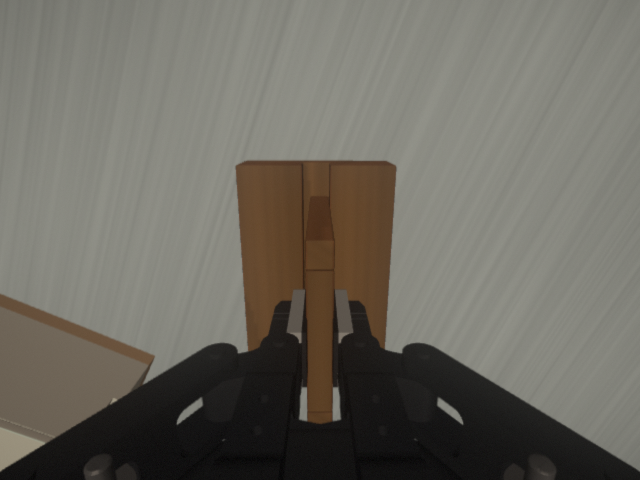

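The grasp holds at an opening of 9.4 mm with the pads on the upper frame. I lift and carry it to above the slot.

```bash
python3 -m crank '0 0 0.2 0 0 0 4; 0 0 0.6 0 0 0 4; 0 0 1.2 0 0 0 4; 0 0 2.0 0 0 0 4; 0 0 2.9 0 0 0 4; 0 0 3.7 0 0 0 4; 0 0 4.2 0 0 0 4; 0 0 4.4 0 0 0 4' 45 && python3 -m crank '-0.06 -0.5 0 0 0 -0.1 4; -0.2 -1.4 0 0 0 -0.3 4; -0.3 -2.5 0 0 0 -0.5 4; -0.4 -3.6 0 0 0 -0.8 4; -0.5 -4.7 0 0 0 -1.1 4; -0.65 -5.8 0 0 0 -1.4 4; -0.8 -6.9 0 0 0 -1.7 4; -0.9 -8.0 0 0 0 -2.0 4; -1.0 -9.1 0 0 0 -2.3 4; -1.1 -10.1 0 0 0 -2.4 4; -1.2 -10.8 0 0 0 -2.4 4; -1.22 -11.0 0 0 0 -2.4 4' && python3 -m crank '0 0 0 0 0 0 4; 0 0 0 0 0 0 4'
python3 - <<'E'
from h import *
o=arm.observe();im=cams.read_camera('wrist');print(o['ee_pos'],o['tool_rot'],o['wrist_force'])
cv2.imwrite('pics/w4.png',im[:,:,::-1]);np.savez('w4.npz',p=o['ee_pos'],q=o['tool_rot'])
im=cams.read_camera('scene');crop(im[:,:,::-1],180,120,400,330,2.8,'pics/s4.png')
E
```

```text
t: 4.67
ee_pos: [0.4908, 0.2046, 0.1979]
tool_rot: [0.984, 0.181, 0.003, -0.001]
wrist_force: [1.1, 0.1, -0.7]
opening: 0.0092
t: 5.67
ee_pos: [0.4514, -0.1287, 0.1932]
tool_rot: [0.999, 0.054, -0.001, 0.0]
wrist_force: [0.1, 0.1, -1.6]
opening: 0.0093
t: 5.83
ee_pos: [0.4522, -0.1256, 0.1933]
tool_rot: [0.998, 0.055, -0.0, -0.001]
wrist_force: [0.2, 0.0, -1.2]
opening: 0.0092
[ 0.45222517 -0.12562901  0.19331864] [ 9.98468845e-01  5.53117903e-02 -4.27119282e-04 -6.23105107e-04] [ 0.16658138  0.04656461 -1.17027111]
```

View pics/w4.png

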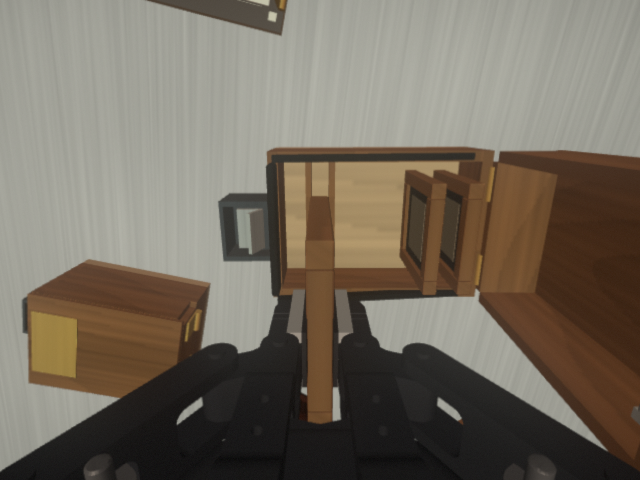

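View pics/s4.png

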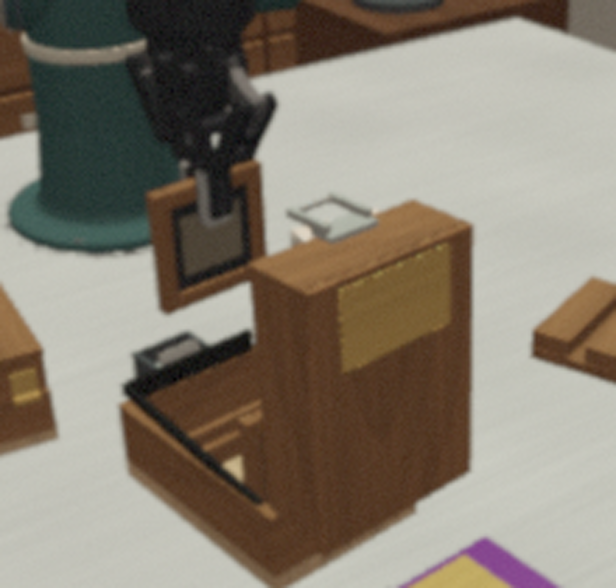

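Run:
```python
from h import *
t=cv2.imread('pics/w4.png')
crop(t,270,145,370,220,8,'pics/c9.png')
```

```text
(no output)
```

View pics/c9.png

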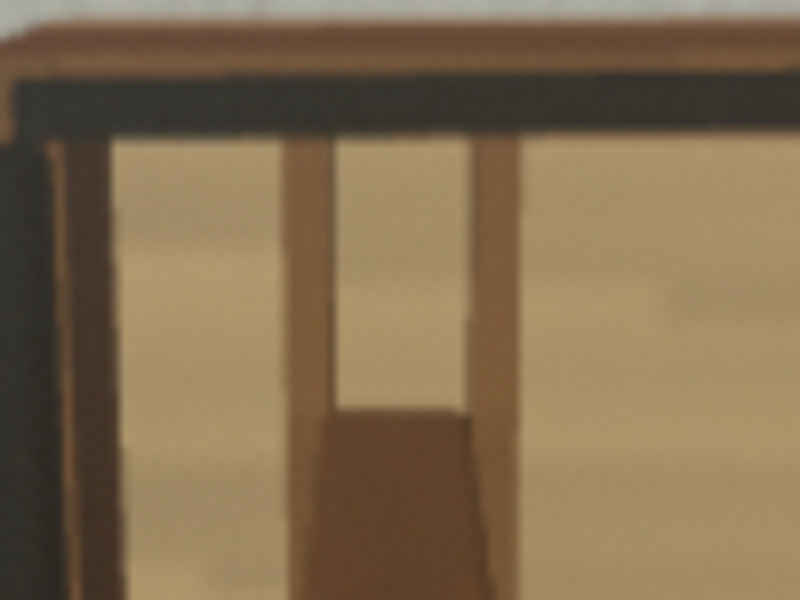

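Run:
```python
from h import *
w=np.load('w4.npz');cal=calib('wrist',(w['p'],w['q']))
P=back([(270+400/8-.44,145+411/8-.44)],.14,cal);print(P)
Q=back([(319.7,241)],.2218,cal);print(Q) # top corner
u=np.array([-np.sin(np.radians(6.6)),np.cos(np.radians(6.6))]);print('centre if 41mm:',P[0,:2]-.041*u, Q[0,:2]-.041*u)
print(proj([[.4525,-.1262,.032]],cal))
```

```text
[[ 0.44786294 -0.08553584  0.14      ]]
[[ 0.44793393 -0.0856281   0.2218    ]]
centre if 41mm: [ 0.45257537 -0.12626412] [ 0.45264635 -0.12635638]
[[319.66895635 219.81116681]]
```

```bash
python3 -m crank '0 0 -0.4 0 0 0 4; 0 0 -1.1 0 0 0 4; 0 0 -1.8 0 0 0 4; 0 0 -2.4 0 0 0 4; 0 0 -2.8 0 0 0 4; 0 0 -3.1 0 0 0 4; 0 0 -3.3 0 0 0 4; 0 0 -3.4 0 0 0 4; 0 0 -3.4 0 0 0 4'
python3 - <<'E'
from h import *
o=arm.observe();im=cams.read_camera('wrist');print(o['ee_pos'],o['tool_rot'],o['wrist_force'])
cv2.imwrite('pics/w5.png',im[:,:,::-1]);np.savez('w5.npz',p=o['ee_pos'],q=o['tool_rot'])
E
```

```text
t: 6.68
ee_pos: [0.4525, -0.1258, 0.0912]
tool_rot: [0.998, 0.056, -0.0, -0.0]
wrist_force: [-0.7, -0.9, -1.5]
opening: 0.0093
[ 0.452456   -0.12579066  0.09124471] [ 9.98427815e-01  5.60511091e-02 -3.77308836e-04 -1.68498511e-04] [-0.70734083 -0.89070122 -1.52450356]
```

View pics/w5.png

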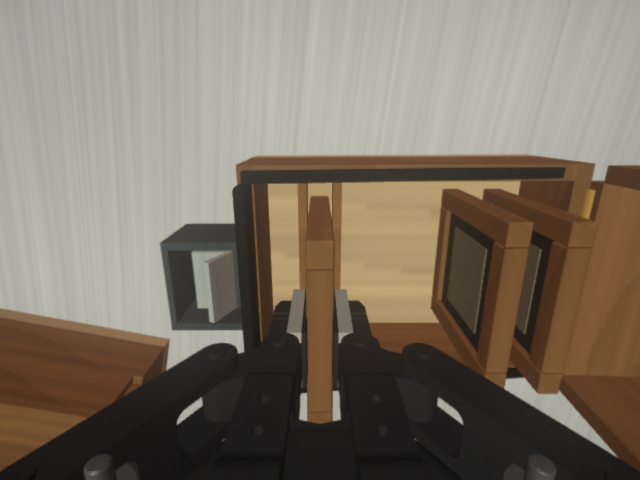

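The slide's lower end (308–330) lies between the ribs' inner edges (307–332), so it is centred. I lower it in.

```bash
python3 -m crank '0 0 -0.15 0 0 0 4; 0 0 -0.35 0 0 0 4; 0 0 -0.5 0 0 0 4; 0 0 -0.62 0 0 0 4; 0 0 -0.7 0 0 0 4; 0 0 -0.76 0 0 0 4; 0 0 -0.8 0 0 0 4; 0 0 -0.83 0 0 0 4'; python3 -m crank '0 0 -0.04 0 0 0 4;0 0 -0.04 0 0 0 4'
```

```text
t: 7.4
ee_pos: [0.4526, -0.1262, 0.0677]
tool_rot: [0.998, 0.056, -0.0, -0.0]
wrist_force: [-4.5, 1.7, 12.8]
opening: 0.0092
t: 7.57
ee_pos: [0.4529, -0.1262, 0.0677]
tool_rot: [0.998, 0.056, -0.0, -0.0]
wrist_force: [-6.0, 2.5, 12.9]
opening: 0.0091
```

Seated: the TCP stopped at z 0.0677, exactly as predicted for the slot floor. I relieve the push, open a little and withdraw.

```bash
python3 -m crank '0 0 0.06 0 0 0 4; 0 0 0.06 0 0 0 10; 0 0 0.06 0 0 0 18; 0 0 0.06 0 0 0 18; 0 0 0.06 0 0 0 18' && python3 -m crank '0 0 0.2 0 0 0 18; 0 0 0.6 0 0 0 18; 0 0 1.2 0 0 0 18; 0 0 2.0 0 0 0 18; 0 0 3 0 0 0 18; 0 0 4 0 0 0 18; 0 0 5 0 0 0 18; 0 0 5.5 0 0 0 18;0 0 5.5 0 0 0 18'
python3 - <<'E'
from h import *
o=arm.observe();im=cams.read_camera('wrist');print(o['ee_pos'],o['tool_rot'],o['wrist_force'])
cv2.imwrite('pics/w6.png',im[:,:,::-1]);np.savez('w6.npz',p=o['ee_pos'],q=o['tool_rot'])
im=cams.read_camera('scene');cv2.imwrite('pics/s6.png',im[:,:,::-1])
E
```

```text
t: 7.98
ee_pos: [0.4527, -0.1263, 0.0674]
tool_rot: [0.998, 0.056, -0.0, 0.0]
wrist_force: [0.1, -0.1, -0.5]
opening: 0.0179
t: 8.73
ee_pos: [0.4555, -0.1272, 0.2379]
tool_rot: [0.998, 0.056, 0.004, 0.002]
wrist_force: [0.6, 0.4, 0.6]
opening: 0.0178
[ 0.45549469 -0.12718486  0.23786999] [0.99843282 0.05577419 0.00427004 0.00170816] [0.56145649 0.4362437  0.55495413]
```

View pics/w6.png

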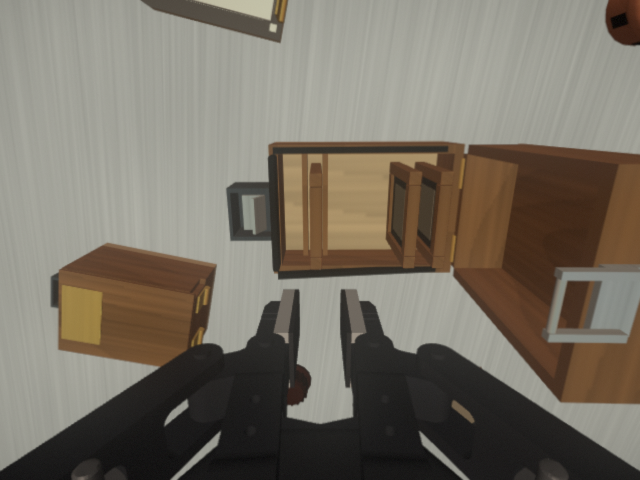

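View pics/s6.png

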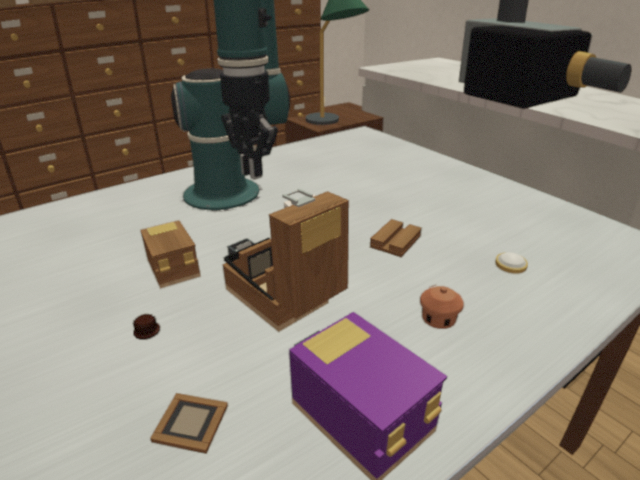

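Run:
```python
from h import *
c=calib('scene')
S=np.array([.4525,-.1265,0]);yaw=np.radians(6.6);ux=np.array([np.cos(yaw),np.sin(yaw),0]);uy=np.array([-ux[1],ux[0],0]);uz=np.array([0,0,1.])
H=S+.130*ux+.06*uz;print('hinge',H)
for a in (1.40,1.45,1.5,1.56):
    P=[H+.17*(-np.cos(a)*ux+np.sin(a)*uz)+.05*(np.sin(a)*ux+np.cos(a)*uz)+s*.06*uy for s in (-1,1)]
    P+=[H+d*(-np.cos(a)*ux+np.sin(a)*uz)+.051*(np.sin(a)*ux+np.cos(a)*uz)+s*.04*uy for s in (-1,1) for d in (.165,.115)]
    print(a,np.round(proj(P,c),1).tolist(),np.round(P[0],3))
```

```text
hinge [ 0.58163846 -0.11155817  0.06      ]
1.4 [[278.0, 215.2], [337.4, 191.4], [289.7, 214.2], [294.5, 245.0], [329.1, 198.1], [332.6, 227.4]] [ 0.609 -0.169  0.236]
1.45 [[281.8, 218.1], [341.2, 193.8], [293.4, 217.0], [297.2, 247.5], [332.8, 200.6], [335.2, 229.7]] [ 0.617 -0.168  0.235]
1.5 [[285.7, 221.2], [345.1, 196.4], [297.2, 220.0], [299.8, 250.2], [336.6, 203.4], [337.8, 232.1]] [ 0.626 -0.167  0.233]
1.56 [[290.4, 225.3], [349.8, 200.0], [301.7, 224.0], [302.9, 253.6], [341.1, 207.0], [340.8, 235.2]] [ 0.636 -0.166  0.231]
```

Run:
```python
from h import *
c=calib('top');s=calib('scene')
print('purple top: front corner base(z0), front top edge at z')
for z in (.10,.12,.14,.16):
    print(z,np.round(back([(349,163),(410,151),(343,77),(400,70)],z,c),3).tolist())
print('latch hous top px (367,152)-(392,174) z .06',np.round(back([(368,174),(392,172)],[.06,.06],c),3).tolist(), np.round(back([(368,174),(392,172)],[.09,.09],c),3).tolist())
t=cv2.imread('pics/top0.png');crop(t,320,60,430,230,3.5,'pics/c10.png')
```

```text
purple top: front corner base(z0), front top edge at z
0.1 [[0.698, -0.11, 0.1], [0.72, -0.238, 0.1], [0.886, -0.105, 0.1], [0.899, -0.227, 0.1]]
0.12 [[0.693, -0.109, 0.12], [0.715, -0.233, 0.12], [0.877, -0.104, 0.12], [0.889, -0.223, 0.12]]
0.14 [[0.688, -0.107, 0.14], [0.71, -0.229, 0.14], [0.868, -0.102, 0.14], [0.88, -0.219, 0.14]]
0.16 [[0.684, -0.105, 0.16], [0.704, -0.224, 0.16], [0.859, -0.1, 0.16], [0.871, -0.214, 0.16]]
latch hous top px (367,152)-(392,174) z .06 [[0.683, -0.154, 0.06], [0.686, -0.206, 0.06]] [[0.676, -0.15, 0.09], [0.679, -0.2, 0.09]]
```

View pics/c10.png

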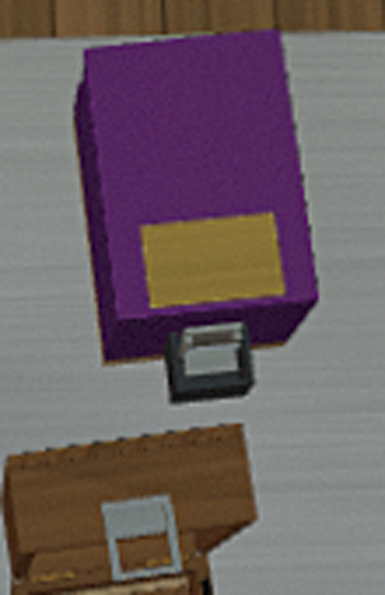

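The slide stands upright in the slot: its top edge runs from (318,165) to (318,268), about the same apparent length as the filed slides. The lid is at about 1.55 rad. I close the fingers and go over and behind the lid.

```bash
python3 -m crank '0 0 0.6 0 0 0 0; 0 0 1.6 0 0 0 0; 0.4 0.05 2.3 0 0 0 0; 1.2 0.1 2.6 0 0 0 0; 2.2 0.2 2.6 0 0 0 0; 3.4 0.4 2.6 0 0 0 0; 4.6 0.5 2.6 0 0 0 0; 5.7 0.6 2.6 0 0 0 0; 6.7 0.75 2.6 0 0 0 0; 7.4 0.9 2.6 0 0 0 0; 7.8 0.9 2.6 0 0 0 0; 7.8 0.9 2.6 0 0 0 0' 40 && python3 -m crank '0 0 0 0 0 0 0; 0 0 0 0 0 0 0'
python3 - <<'E'
from h import *
o=arm.observe();im=cams.read_camera('wrist');print(o['ee_pos'],o['tool_rot'],o['joint_pos'])
cv2.imwrite('pics/w7.png',im[:,:,::-1]);np.savez('w7.npz',p=o['ee_pos'],q=o['tool_rot'])
im=cams.read_camera('scene');cv2.imwrite('pics/s7.png',im[:,:,::-1])
E
```

```text
t: 9.83
ee_pos: [0.6876, -0.0986, 0.3061]
tool_rot: [0.998, 0.056, -0.002, -0.001]
wrist_force: [-1.2, 0.3, -1.1]
opening: -0.0
t: 10.0
ee_pos: [0.6854, -0.0992, 0.3086]
tool_rot: [0.998, 0.056, -0.002, -0.0]
wrist_force: [0.2, 0.3, 0.1]
opening: -0.0003
[ 0.68540051 -0.09922057  0.30860058] [ 9.98445553e-01  5.57091332e-02 -1.69223687e-03 -3.25344747e-04] [-1.79647628e-01  2.65263885e-01  1.46196362e+00 -1.58424189e-04
  1.41780805e+00 -2.91099360e-01]
```

View pics/w7.png

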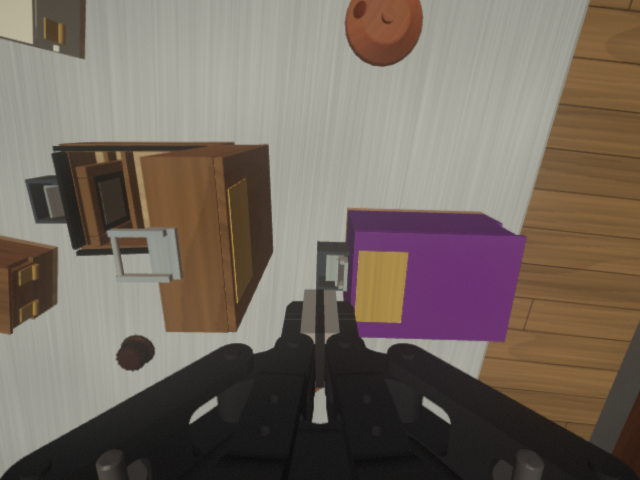

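View pics/s7.png

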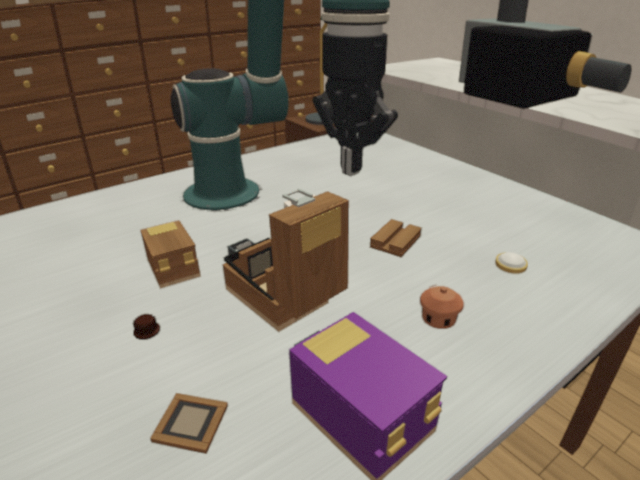

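The fingers are clear behind the lid. The purple look-alike is below them, so I stay above z 0.19. I descend and begin pushing.

```bash
python3 -m crank '0 0 -0.5 0 0 0 0; 0 0 -1.4 0 0 0 0; 0 0 -2.4 0 0 0 0; 0 0 -3.1 0 0 0 0; 0 0 -3.5 0 0 0 0; 0 0 -3.6 0 0 0 0; -0.2 -0.02 -3.6 0 0 0 0; -0.4 -0.05 -3.6 0 0 0 0; -0.6 -0.07 -3.6 0 0 0 0; -0.8 -0.09 -3.6 0 0 0 0; -1.0 -0.11 -3.6 0 0 0 0' && python3 -m crank '-0.1 -0.01 0 0 0 0 0; -0.2 -0.02 0 0 0 0 0; -0.3 -0.03 0 0 0 0 0'
```

```text
t: 11.02
ee_pos: [0.6566, -0.1028, 0.2042]
tool_rot: [0.998, 0.056, 0.001, 0.0]
wrist_force: [1.4, 0.1, -0.4]
opening: 0.0003
t: 11.27
ee_pos: [0.6474, -0.1035, 0.2028]
tool_rot: [0.998, 0.056, 0.0, 0.0]
wrist_force: [0.3, -0.2, -0.0]
opening: 0.0003
```

```bash
for i in 1; do python3 -m crank '-0.12 -0.01 0.02 0 0 0 0; -0.25 -0.03 0.03 0 0 0 0; -0.4 -0.05 0.05 0 0 0 0; -0.55 -0.06 0.07 0 0 0 0'; done; python3 -m crank '-0.2 -0.02 0.03 0 0 0 0; -0.4 -0.05 0.05 0 0 0 0; -0.6 -0.07 0.07 0 0 0 0'
python3 - <<'E'
from h import *
print(arm.observe()['wrist_force'])
im=cams.read_camera('scene');crop(im[:,:,::-1],180,80,420,330,2.4,'pics/s8.png')
E
```

```text
t: 11.6
ee_pos: [0.6311, -0.1053, 0.2048]
tool_rot: [0.998, 0.056, 0.0, 0.0]
wrist_force: [0.3, 0.0, -0.2]
opening: -0.0002
t: 11.85
ee_pos: [0.6126, -0.1074, 0.2068]
tool_rot: [0.998, 0.056, 0.0, 0.0]
wrist_force: [0.8, 0.3, -0.0]
opening: 0.0002
[ 0.80049682  0.32682055 -0.02969296]
```

View pics/s8.png

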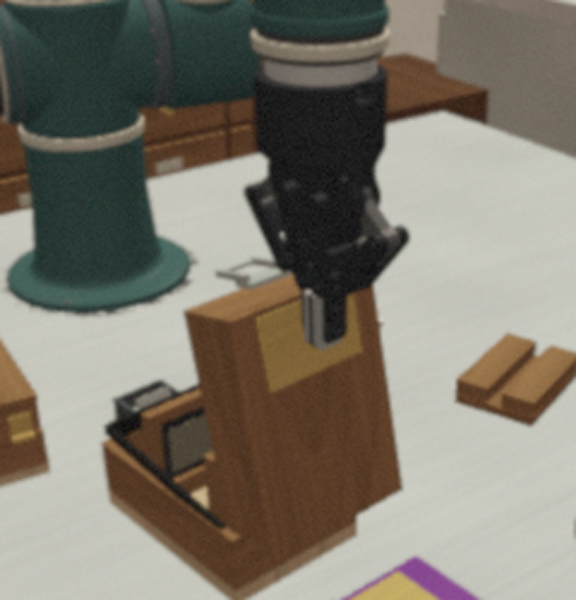

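The lid swings with about 1 N on it, the finger on the upper part of the plate. I follow the arc on.

```bash
python3 -m crank '-0.33 -0.04 0.03 0 0 0 0; -0.6 -0.07 0.07 0 0 0 0; -0.9 -0.1 0.08 0 0 0 0; -1.15 -0.13 0.06 0 0 0 0'; python3 -m crank '-0.3 -0.03 -0.02 0 0 0 0; -0.6 -0.07 -0.08 0 0 0 0; -0.75 -0.09 -0.12 0 0 0 0';  python3 - <<'E'
from h import *
print(arm.observe()['wrist_force'])
im=cams.read_camera('scene');crop(im[:,:,::-1],180,80,420,330,2.4,'pics/s9.png')
E
```

```text
t: 12.23
ee_pos: [0.5775, -0.1113, 0.2087]
tool_rot: [0.998, 0.056, -0.0, -0.0]
wrist_force: [1.5, -0.1, 1.6]
opening: -0.0001
t: 12.48
ee_pos: [0.5544, -0.114, 0.2045]
tool_rot: [0.998, 0.056, -0.001, -0.0]
wrist_force: [-0.3, -0.8, 0.3]
opening: 0.0002
[-0.30813831 -0.78391614  0.32964179]
```

View pics/s9.png

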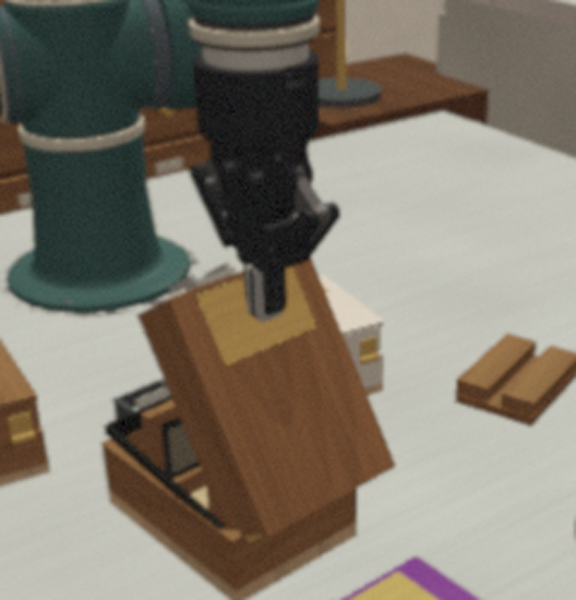

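```bash
python3 -m crank '-0.32 -0.04 -0.13 0 0 0 0; -0.65 -0.08 -0.28 0 0 0 0; -0.98 -0.11 -0.45 0 0 0 0; -1.3 -0.15 -0.63 0 0 0 0; -1.6 -0.18 -0.85 0 0 0 0; -1.87 -0.22 -1.08 0 0 0 0';  python3 - <<'E'
from h import *
print(arm.observe()['wrist_force'])
im=cams.read_camera('scene');crop(im[:,:,::-1],180,80,420,330,2.4,'pics/s10.png')
E
```

```text
t: 13.03
ee_pos: [0.4986, -0.1205, 0.1715]
tool_rot: [0.998, 0.056, -0.0, -0.0]
wrist_force: [-0.4, -0.3, 0.1]
opening: 0.0
[-0.43437936 -0.2554879   0.05858392]
```

View pics/s10.png

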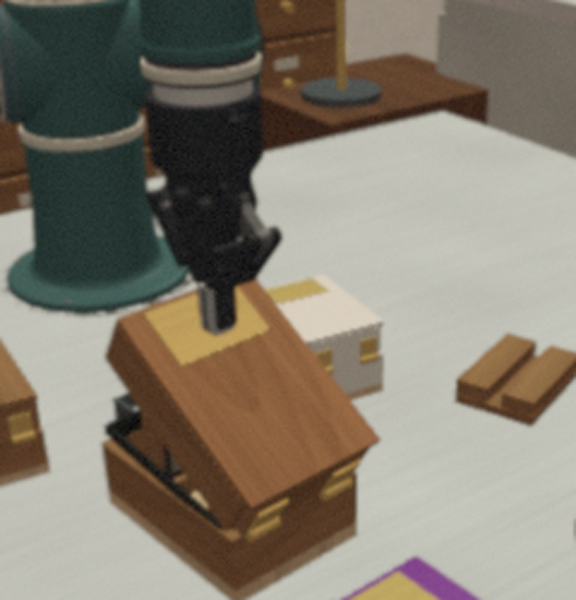

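```bash
python3 -m crank '-0.38 -0.04 -0.25 0 0 0 0; -0.74 -0.09 -0.48 0 0 0 0; -0.97 -0.11 -0.75 0 0 0 0; -1.2 -0.14 -1.0 0 0 0 0; -1.43 -0.17 -1.25 0 0 0 0; -1.5 -0.18 -1.3 0 0 0 0';  python3 - <<'E'
from h import *
print(arm.observe()['wrist_force'])
im=cams.read_camera('scene');crop(im[:,:,::-1],180,80,420,330,2.4,'pics/s11.png')
E
```

```text
t: 13.58
ee_pos: [0.4541, -0.1258, 0.1324]
tool_rot: [0.998, 0.056, -0.0, -0.0]
wrist_force: [0.5, 0.4, 3.7]
opening: 0.0001
[0.50057101 0.40977705 3.72130779]
```

View pics/s11.png

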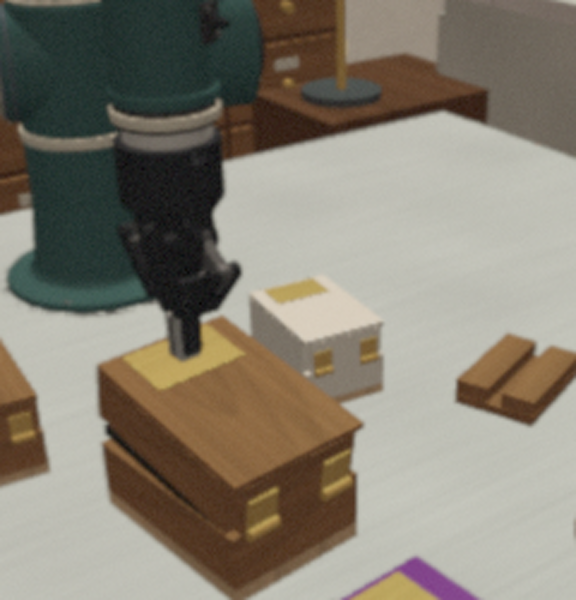

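The lid is near the seal with the fingertip on the plate at 3.7 N. I now press down in small steps, reading the force after each.

```bash
python3 -m crank '-0.06 0 -0.04 0 0 0 0; -0.12 -0.01 -0.08 0 0 0 0; -0.18 -0.02 -0.12 0 0 0 0; -0.18 -0.02 -0.12 0 0 0 0'; python3 -m crank '-0.03 0 -0.05 0 0 0 0; -0.06 -0.01 -0.1 0 0 0 0';python3 -m crank '0 0 -0.04 0 0 0 0; 0 0 -0.08 0 0 0 0'
```

```text
t: 13.97
ee_pos: [0.4506, -0.1269, 0.1307]
tool_rot: [0.998, 0.056, 0.001, 0.0]
wrist_force: [1.2, -0.2, 3.7]
opening: 0.0002
t: 14.13
ee_pos: [0.4489, -0.1271, 0.1277]
tool_rot: [0.998, 0.056, 0.001, 0.0]
wrist_force: [1.4, -0.1, 5.9]
opening: 0.0001
t: 14.3
ee_pos: [0.4471, -0.1267, 0.124]
tool_rot: [0.998, 0.056, -0.001, -0.0]
wrist_force: [-0.4, 0.7, 1.8]
opening: -0.0002
```

```bash
python3 -m crank '0 0 -0.03 0 0 0 0; 0 0 -0.05 0 0 0 0'; python3 -m crank '0 0 -0.03 0 0 0 0; 0 0 -0.05 0 0 0 0';python3 -m crank '0 0 -0.03 0 0 0 0; 0 0 -0.05 0 0 0 0'
```

```text
t: 14.47
ee_pos: [0.4467, -0.1265, 0.122]
tool_rot: [0.998, 0.056, -0.001, -0.0]
wrist_force: [-0.7, 0.2, 2.1]
opening: -0.0
t: 14.63
ee_pos: [0.4475, -0.1267, 0.1213]
tool_rot: [0.998, 0.056, -0.0, -0.0]
wrist_force: [-0.4, -0.3, 3.6]
opening: 0.0004
t: 14.8
ee_pos: [0.4484, -0.127, 0.1209]
tool_rot: [0.998, 0.056, 0.0, 0.0]
wrist_force: [-1.8, 0.6, 10.3]
opening: 0.0002
```

Run:
```python
from h import *
o=arm.observe();print(o['wrist_force'])
im=cams.read_camera('wrist');cv2.imwrite('pics/w12.png',im[:,:,::-1])
im=cams.read_camera('scene');crop(im[:,:,::-1],210,190,360,330,4,'pics/s12.png')
```

```text
[-1.76151293  0.55815453 10.3300072 ]
```

View pics/w12.png

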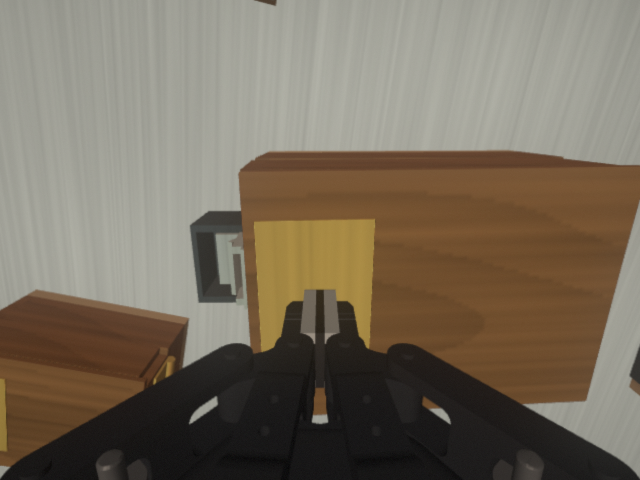

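View pics/s12.png

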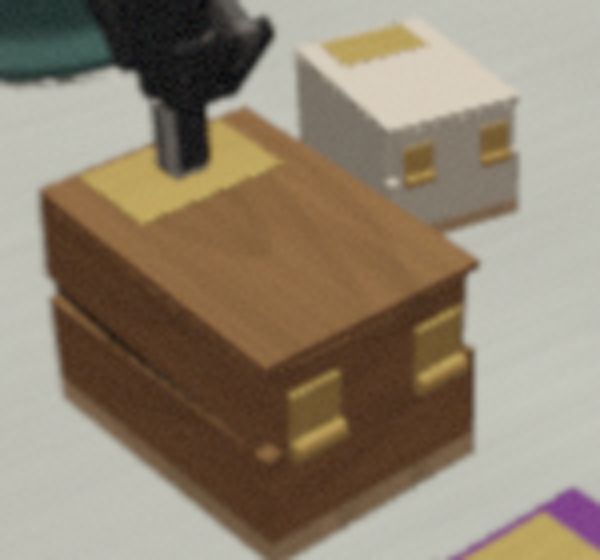

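```bash
python3 - <<'E'
import cv2
from h import crop
crop(cv2.imread('pics/w12.png'),180,200,280,320,5,'pics/c12.png')
E
python3 -m crank '0 0 -0.01 0 0 0 0; 0 0 -0.02 0 0 0 0'; python3 -m crank '0 0 -0.01 0 0 0 0; 0 0 -0.02 0 0 0 0'
```

```text
t: 15.07
ee_pos: [0.4488, -0.1271, 0.1209]
tool_rot: [0.998, 0.056, 0.001, 0.0]
wrist_force: [-0.9, 0.2, 11.1]
opening: -0.0
t: 15.23
ee_pos: [0.4491, -0.1272, 0.1208]
tool_rot: [0.998, 0.056, 0.001, 0.0]
wrist_force: [-1.4, 1.3, 13.4]
opening: -0.0001
```

View pics/c12.png

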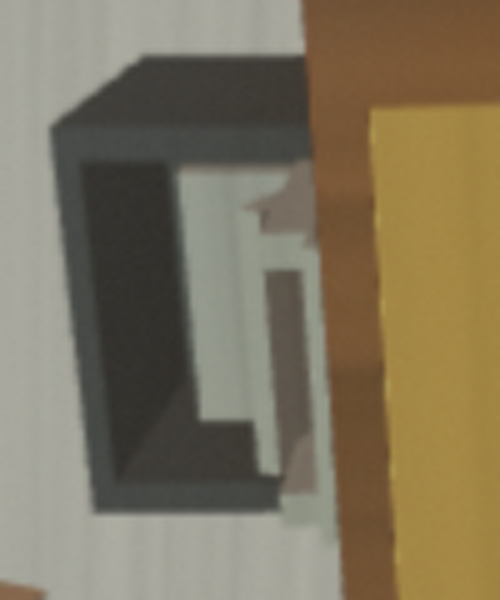

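```bash
python3 -m crank '0 0 0.03 0 0 0 0; 0 0 0.06 0 0 0 0'; python3 -m crank '0 0 0.02 0 0 0 0;0 0 0.02 0 0 0 0;';  python3 -m crank '0 0 0.03 0 0 0 0;0 0 0.03 0 0 0 0'
python3 - <<'E'
from h import *
im=cams.read_camera('wrist');cv2.imwrite('pics/w13.png',im[:,:,::-1]);crop(im[:,:,::-1],180,200,280,320,5,'pics/c13.png')
E
```

```text
t: 15.4
ee_pos: [0.4486, -0.1271, 0.1213]
tool_rot: [0.998, 0.056, 0.001, 0.0]
wrist_force: [0.6, -0.0, 2.9]
opening: -0.0001
t: 15.57
ee_pos: [0.448, -0.1269, 0.1212]
tool_rot: [0.998, 0.056, 0.0, 0.0]
wrist_force: [0.1, 0.1, 2.5]
opening: 0.0004
t: 15.73
ee_pos: [0.4476, -0.1267, 0.1218]
tool_rot: [0.998, 0.056, -0.0, -0.0]
wrist_force: [0.7, -0.1, 2.0]
opening: -0.0001
```

View pics/c13.png

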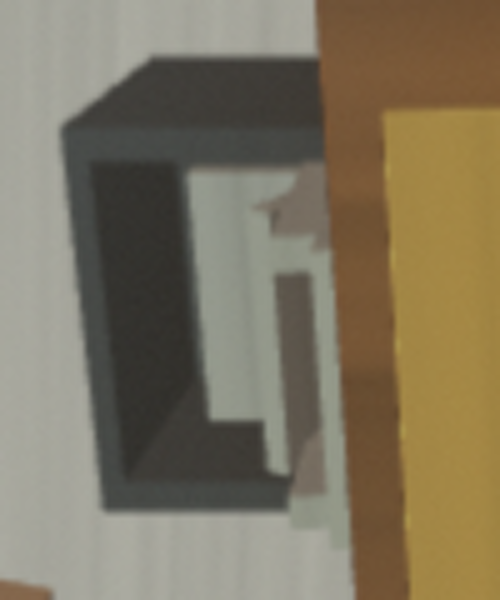

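```bash
python3 -m crank '0 0 0.03 0 0 0 0;0 0 0.03 0 0 0 0';python3 -m crank '0 0 0.03 0 0 0 0;0 0 0.03 0 0 0 0'; python3 -m crank '0 0 0.05 0 0 0 0;0 0 0.05 0 0 0 0';python3 -m crank '0 0 0.05 0 0 0 0;0 0 0.05 0 0 0 0'
```

```text
t: 15.95
ee_pos: [0.4474, -0.1267, 0.1226]
tool_rot: [0.998, 0.056, -0.001, -0.0]
wrist_force: [1.1, -0.6, 0.1]
opening: 0.0004
t: 16.12
ee_pos: [0.4475, -0.1267, 0.1237]
tool_rot: [0.998, 0.056, -0.0, -0.0]
wrist_force: [-0.8, 0.7, 0.3]
opening: 0.0001
t: 16.28
ee_pos: [0.4479, -0.1268, 0.1255]
tool_rot: [0.998, 0.056, 0.0, 0.0]
wrist_force: [0.5, 0.3, 1.2]
opening: 0.0
t: 16.45
ee_pos: [0.448, -0.1269, 0.1272]
tool_rot: [0.998, 0.056, 0.0, 0.0]
wrist_force: [-0.3, 0.6, -0.2]
opening: 0.0001
```

Force falls to zero at z 0.1226, about 1.5 mm above the stop, which suggests the lid is held. I withdraw to free space and look to verify.

```bash
python3 -m crank '0 0 0.2 0 0 0 0;0 0 0.7 0 0 0 0; 0 0 1.5 0 0 0 0; -0.3 0 2.4 0 0 0 0; -0.8 0 3.2 0 0 0 0; -1.2 0 3.6 0 0 0 0; -1.2 0 3.6 0 0 0 0; -1.2 0 3.6 0 0 0 0'
python3 - <<'E'
from h import *
o=arm.observe();im=cams.read_camera('wrist');cv2.imwrite('pics/w14.png',im[:,:,::-1]);np.savez('w14.npz',p=o['ee_pos'],q=o['tool_rot'])
im=cams.read_camera('scene');cv2.imwrite('pics/s14.png',im[:,:,::-1]);crop(im[:,:,::-1],210,190,360,330,4,'pics/s14c.png')
im=cams.read_camera('top');cv2.imwrite('pics/t14.png',im[:,:,::-1])
E
```

```text
t: 17.12
ee_pos: [0.4124, -0.1271, 0.236]
tool_rot: [0.998, 0.056, 0.001, 0.001]
wrist_force: [0.5, 0.5, -0.4]
opening: -0.0003
```

View pics/w14.png

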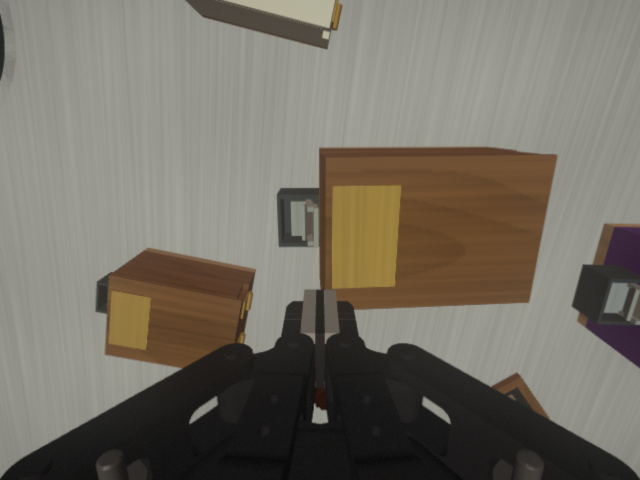

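View pics/s14c.png

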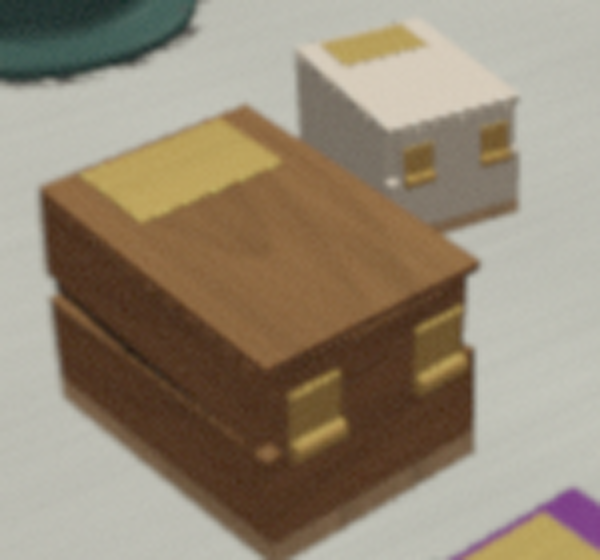

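Run:
```python
from h import *
a=cv2.imread('pics/w14.png');b=cv2.imread('pics/w6.png')
A=cv2.resize(a[175:260,265:345],None,fx=5,fy=5,interpolation=cv2.INTER_CUBIC)
B=cv2.resize(b[170:255,215:295],None,fx=5,fy=5,interpolation=cv2.INTER_CUBIC)
cv2.imwrite('pics/c14.png',np.clip(np.hstack([A,B])*1.3,0,255).astype(np.uint8))
# lid angle fit
w=np.load('w14.npz');cw=calib('wrist',(w['p'],w['q']));cs=calib('scene')
S=np.array([.4525,-.1265,0]);yaw=np.radians(6.6);ux=np.array([np.cos(yaw),np.sin(yaw),0]);uy=np.array([-ux[1],ux[0],0]);uz=np.array([0,0,1.])
H=S+.130*ux+.06*uz
for an in (-.01,.03,.06,.08,.104,.15):
    f=lambda r,h,s:H+r*(-np.cos(an)*ux+np.sin(an)*uz)+h*(np.sin(an)*ux+np.cos(an)*uz)+s*uy
    P=[f(.17,.05,-.06),f(.17,.05,.06),f(0,.05,-.06),f(.17,0,-.06)]
    print(an,np.round((proj(P,cs)-[210,190]+.44)*4).tolist(),np.round(proj(P[:2],cw),1).tolist())
p=[cv2.cvtColor(cv2.imread(x),cv2.COLOR_BGR2GRAY).astype(np.float32) for x in ('pics/s12.png','pics/s14c.png')]
for (x0,y0,x1,y1) in ((20,150,180,330),(200,330,300,450),(300,20,520,220)):
    print(np.array(cv2.phaseCorrelate(p[0][y0:y1,x0:x1],p[1][y0:y1,x0:x1],cv2.createHanningWindow((x1-x0,y1-y0),cv2.CV_32F))[0])/4)
```

```text
-0.01 [[34.0, 209.0], [241.0, 124.0], [259.0, 363.0], [48.0, 299.0]] [[318.4, 303.0], [317.7, 155.9]]
0.03 [[35.0, 198.0], [242.0, 114.0], [262.0, 365.0], [46.0, 287.0]] [[320.9, 306.9], [320.6, 156.7]]
0.06 [[36.0, 190.0], [244.0, 106.0], [264.0, 367.0], [45.0, 278.0]] [[323.1, 309.9], [323.1, 157.2]]
0.08 [[36.0, 184.0], [245.0, 101.0], [265.0, 368.0], [44.0, 272.0]] [[324.7, 311.9], [324.9, 157.6]]
0.104 [[37.0, 178.0], [246.0, 95.0], [267.0, 369.0], [44.0, 266.0]] [[326.8, 314.4], [327.3, 158.1]]
0.15 [[39.0, 167.0], [250.0, 84.0], [271.0, 372.0], [43.0, 252.0]] [[331.3, 319.2], [332.5, 159.0]]
[ 0.01680013 -0.06530837]
[-0.95600631  0.03069856]
[0.12805105 0.00371717]
```

View pics/c14.png

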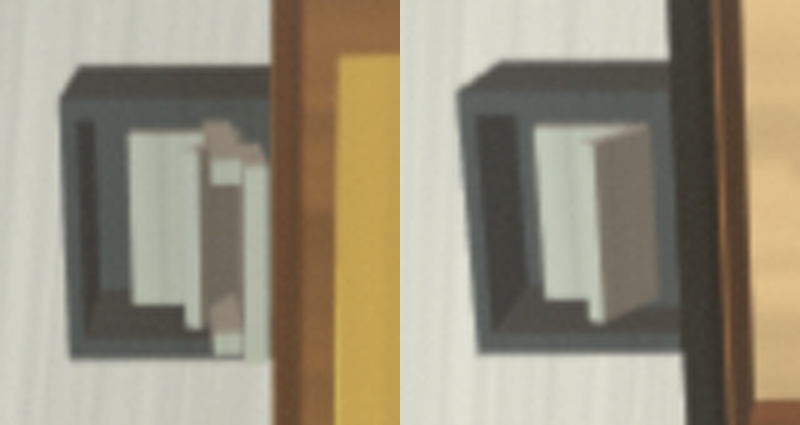

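```bash
python3 -m crank '0.4 0 0.02 0 0 0 0;0.9 0 0.05 0 0 0 0; 1.3 0 0.06 0 0 0 0; 1.43 0 0.06 0 0 0 0; 1.43 0 0.06 0 0 0 0; 1.43 0 0.06 0 0 0 0'
python3 - <<'E'
from h import *
o=arm.observe();im=cams.read_camera('wrist')[:,:,::-1];cv2.imwrite('pics/w15.png',im);np.savez('w15.npz',p=o['ee_pos'],q=o['tool_rot'])
print(o['ee_pos'],o['tool_rot'],np.load('w6.npz')['p'],np.load('w6.npz')['q'])
a=im;b=cv2.imread('pics/w6.png')
A=cv2.resize(a[170:255,215:295],None,fx=5,fy=5,interpolation=cv2.INTER_CUBIC)
B=cv2.resize(b[170:255,215:295],None,fx=5,fy=5,interpolation=cv2.INTER_CUBIC)
cv2.imwrite('pics/c15.png',np.clip(np.hstack([A,B])*1.3,0,255).astype(np.uint8))
E
```

```text
t: 17.77
ee_pos: [0.4547, -0.1266, 0.2359]
tool_rot: [0.998, 0.056, -0.001, -0.0]
wrist_force: [0.1, 0.7, 0.9]
opening: -0.0
[ 0.45469507 -0.12664556  0.2359376 ] [ 9.98428508e-01  5.60315425e-02 -9.44231852e-04 -2.97800067e-04] [ 0.45549469 -0.12718486  0.23786999] [0.99843282 0.05577419 0.00427004 0.00170816]
```

View pics/c15.png

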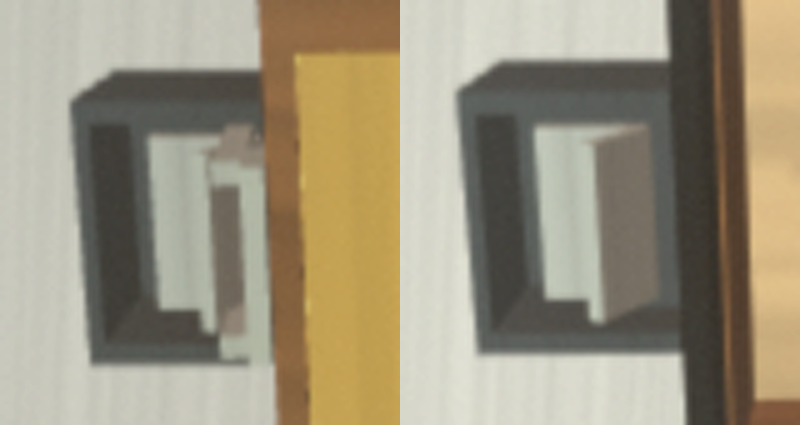

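Run:
```python
from h import *
p=[cv2.cvtColor(cv2.imread(x),cv2.COLOR_BGR2GRAY).astype(np.float32) for x in ('pics/s12.png','pics/s14c.png')]
for n,(x0,y0,x1,y1) in dict(lidcorner=(25,160,110,240),topleftedge=(40,170,140,250),platecorner=(100,180,200,240),farcorner=(210,90,300,160),rim=(40,255,110,330),whitecase=(300,20,520,220),base=(60,360,200,480)).items():
    a,b=p[0][y0:y1,x0:x1],p[1][y0:y1,x0:x1]
    w=np.eye(2,3,dtype=np.float32)
    try:
        cc,w=cv2.findTransformECC(a,b,w,cv2.MOTION_TRANSLATION,(cv2.TERM_CRITERIA_EPS|cv2.TERM_CRITERIA_COUNT,200,1e-6))
        print(n,np.round(w[:,2]/4,3),round(cc,4))
    except Exception as e: print(n,e)
```

```text
lidcorner [-0.01  -0.487] 0.9988
topleftedge [-0.016 -0.47 ] 0.9978
platecorner [ 0.12  -0.281] 0.964
farcorner [-0.199 -0.609] 0.7316
rim [ 0.017 -0.326] 0.9952
whitecase [ 0.003 -0.005] 0.9995
base [-0.013 -0.012] 0.9994
```

View pics/s14.png

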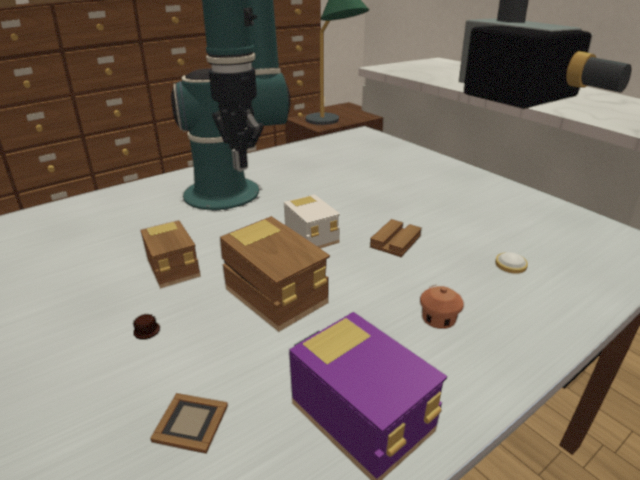

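View pics/t14.png

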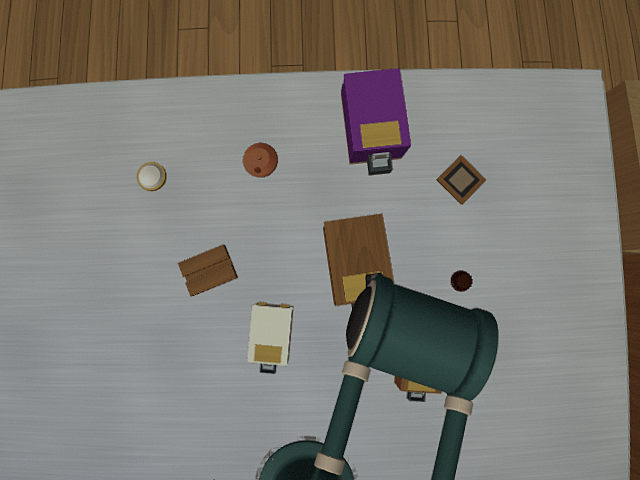

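The checks agree that the lid is latched:
- After release the lid front rose only 0.48 px, about 1 mm, from its pressed position. An unlatched lid would have risen to about 0.09–0.10 rad. It now sits at about 0.07 rad.
- The bolt is as far out in its housing as in the open-lid picture: 76 px against 75 px from the housing edge.
- The force climbed steeply at z 0.1208, as at the hard stop.

The other things appear unmoved in the top view. I hand in.

```bash
python3 -c "
from rig import workorder,arm
print(arm.observe()['ee_pos'],arm.observe()['wrist_force']);print(workorder.sign_off())"
```

```text
[ 0.4543905  -0.12665732  0.23603569] [ 0.00859931  0.95755308 -0.14957019]
the job is handed in; nothing more can be done
None
```

I stood the waiting slide fully down in the empty slot, then swung the lid over and pressed it until it latched. The job is handed in at about 18 s.

- **Slide:** the gripper stopped at z 0.0677, the height worked out beforehand for a slide resting on the slot floor. Afterwards the wrist picture showed it upright between the ribs.
- **Lid:** the highest force I read was 13.4 N, at a steep stop that matches the hard stop. Forces are only reported at the end of each move, so a brief peak in between would not show.
- **Latch:** after I withdrew, the lid rose only about 1 mm and stayed at about 0.07 rad, below where it meets the seal (0.104). The bolt looks fully out. I judged this from forces and pictures; I had no direct bolt reading and saw no clear snap in the force readings.
- **Other things:** the top view before and after shows the loose things unmoved, checked by eye. The arm ended about 0.1 m above the lid, touching nothing.
- **Disagreements:** the wrist and top cameras differed by 2 to 4 mm and about 1° on the case and the rest. I used the wrist camera for picking and placing.

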